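# Check the chamber lids and mark the worn hinge

### The arm

A 6-joint arm with a two-finger parallel gripper is mounted at the origin on the work surface. World frame = base frame: x ahead of the robot, y to its left, z up, the work surface at z = 0. Lengths are in m, angles in rad, forces in N, time in s.
With the tool pointing down it reaches from about 0.275 to 0.85 m from the base axis. Payload 5.2 kg.
Tool frame: the origin (TCP) lies at the very end of the fingers, on their centre line; the grasp point (between the pads) lies 19 mm behind it; z points along the fingers, x is the direction in which the jaws open and shut, and the axes are right-handed (so a half turn about z gives the same grasp; the last joint's range is limited). The gripper opens to 85 mm and grips with 20 to 120 N. Pads are 22 mm wide; open, the fingers measure 114 mm over their backs; the gripper's body (76 mm by 85 mm) begins 54 mm behind the grasp point. The pads swing forward as they close: fully open they stand 13 mm farther back than shut.
Start: joints at [-1.371, 0.259, 1.535, -0, 1.348, -0.203], TCP at [0.216, -0.506, 0.231] pointing down, gripper open.
Joint ranges: [-3.14, 3.14], [-0.91, 2.08], [0.19, 2.58], [-1.22, 4.36], [0.22, 2.71], [-3.12, 3.12]. Speed limits (rad/s): [2.57, 2.57, 3.14, 3.14, 3.14, 3.14].

### API

Orientations are given as a rotation vector (axis times angle).
In Python, from workcell import env gives the robot as it stands. The module is installed in compiled form; this text tells all that it offers.
- The arm moves only by the tool send_rows, never from a script. Its argument "commands" is a list of rows, each a list of 2 entries, a list of its own where there are three numbers: the shift along the tool's x, y, z in mm, then the turn, a rotation vector about the tool's x, y, z in degrees. In form: [[[dx, dy, dz], [rx, ry, rz]], ...]. A call has 1 to 20 rows; each row is the pose to reach, as a shift and turn from the pose commanded when the call began, along the tool's axes at that moment; what a row does not reach only later rows make up. A row lasts 1/12 s, in which the tool goes at most 41.7 mm and 7.16 degrees, less where a joint would pass 70% of its speed; a pose out of reach is approached as far as the arm can. A call with a gripper value outside its range is refused whole. "grip" is the gripper's target within -1 to 1 (fully open at 1, half-way at 0, shut at -1), set as the call begins (left out, the last holds). The fingers move at their own pace and stop on an object; "squeeze" is the grip in N (left out, the last holds). Time passes only in rows, so rows that repeat a pose let the fingers close. It gives the time, the measured TCP pose, the force and the opening at its end, in the units of the state.
- env.get_obs(): the state, without advancing time (a new reading comes with each control period).
- env.get_image(name): name is "side" or "top" or "wrist"; returns a dict with "img" (480x640x3 uint8, blue, green, red), "K" (3x3 intrinsics, pixels), "D" ([k1, k2, p1, p2, k3] as OpenCV has them; the pictures are not rectified), "eye" and "orientation" of the camera in the world; the wrist camera has in their place "mount" (4x4, takes a point from camera to tool coordinates, whose origin is the TCP and whose axes are the tool frame's). Camera axes: x right, y up, looking along -z (the intrinsics and any distortion apply to the point x, -y, -z); pixel columns grow to the right and rows downward; lengths in m; the calibration is good to about 2 mm. A picture is of the moment at which its call begins: read the wrist's pose just before it. There is no depth.
- env.hand_in(): hands the job in, once; it reports no verdict.
Trained networks look in the newest picture that a camera, given by its name, has taken for a name from the list of things; names that differ only in an ending like _2 or _b are one class to them, and where a whole thing is asked for, a point or a joint stands for the part that bears it (a point fixed in the world has none). Each returns a list of dicts, best first, with "confidence" (0 to 1); they miss things now and then, are a little off and sometimes report something else, mostly with a low value. They report only what shows in the picture. A call takes as long as a camera call. They do not tell look-alikes from the thing itself.
- env.recognise(camera, thing): "box" ([left, top, right, bottom] in pixels, round what is visible of it).
- env.silhouettes(camera, thing): "region" (480x640 bool, what is visible of it) and "box" ([left, top, right, bottom] in pixels, round what is visible of it).
- env.landmark_of(camera, thing): "uv" ([column, row] in pixels: a listed point, or the origin of a listed thing).
The state is a dict: "clock": time; "joints": joint angles; "qd": joint speeds; "joint_efforts": joint torques, N m; "tcp_pos": TCP position; "tcp_rot": TCP orientation; "ft_force": force on the tool from outside, world axes, zero at the start; "wrist_torque": the same for the moment, N m; "finger_gap": finger opening in m.
Only numpy, scipy, OpenCV 4.12 (cv2) and the standard library are available. Lean on these libraries where they do the work, as an engineer would, in place of code of your own. Each camera call takes 0.05 s, during which the arm holds its last target.

### The job

One of the two sample chambers has a worn lid hinge: lift the lid on the robot's left about halfway by its bar and let go to see whether it holds, then do the same with the lid on the robot's right. Set the out-of-use marker gently upright in the middle of the lid that fell shut, and close the lid that held. Leave the glassware where it is.

Things in the scene. Friction and masses are not known exactly. Their poses are not given: they have to be found in the camera images.
- case_a: One of two sample chambers, identical to look at, fixed to the bench: white metal box 160 deep (its x) x 180 wide (its y) x 90 high, walls 6, open on top under its hinged lid. Origin: centre of its underside; its -x side, with the vent panel and the lid's bar, faces roughly to the robot. One chamber's hinge is sound, the other's is worn; the chambers change places, and only lifting and letting go shows which is which.
- lid_a (a joint): Angle of the lid of case_a, rad: 0 closed (as at the start), 1.4 at the open stop. The lid is a grey plate 160 x 180 x 10, about 0.3 kg, hinged along the chamber's far (+x) top edge; its free edge by the robot goes up and away. A sound hinge stays at any angle by friction: it takes about 4 to 5 N at the bar to raise, and 1.5 to 2.5 N pushing down to close. A worn one is light to raise (1.2 to 2 N) and sinks shut within about 2 s of being let go.
- lid_a_hinge (a point): On the hinge axis of that lid, at mid-width and at the height of the lid's underside (90.5 above the bench). The point turns with the lid; closed, its axes are those of the chamber. The axis runs along its y.
- lid_a_bar (a point): Middle of the lid's lifting bar: a round steel bar, 12 in diameter, 120 long along y, held by two arms (at 56 either side of the middle, 8 thick) 50 in front of the lid's free edge and in the lid's plane, so 210 from the hinge axis and, closed, 95.5 above the bench. Between bar and lid edge is an open gap of 44 x 104, so that the bar can be pinched from above, one finger before and one behind it; it turns in the fingers as the lid swings.
- lid_a_top (a point): Centre of the lid's flat upper face (closed: 100.5 above the bench, z up), where the marker can stand.
- case_b: One of two sample chambers, identical to look at, fixed to the bench: white metal box 160 deep (its x) x 180 wide (its y) x 90 high, walls 6, open on top under its hinged lid. Origin: centre of its underside; its -x side, with the vent panel and the lid's bar, faces roughly to the robot. One chamber's hinge is sound, the other's is worn; the chambers change places, and only lifting and letting go shows which is which.
- lid_b (a joint): Angle of the lid of case_b, rad: 0 closed (as at the start), 1.4 at the open stop. The lid is a grey plate 160 x 180 x 10, about 0.3 kg, hinged along the chamber's far (+x) top edge; its free edge by the robot goes up and away. A sound hinge stays at any angle by friction: it takes about 4 to 5 N at the bar to raise, and 1.5 to 2.5 N pushing down to close. A worn one is light to raise (1.2 to 2 N) and sinks shut within about 2 s of being let go.
- lid_b_hinge (a point): On the hinge axis of that lid, at mid-width and at the height of the lid's underside (90.5 above the bench). The point turns with the lid; closed, its axes are those of the chamber. The axis runs along its y.
- lid_b_bar (a point): Middle of the lid's lifting bar: a round steel bar, 12 in diameter, 120 long along y, held by two arms (at 56 either side of the middle, 8 thick) 50 in front of the lid's free edge and in the lid's plane, so 210 from the hinge axis and, closed, 95.5 above the bench. Between bar and lid edge is an open gap of 44 x 104, so that the bar can be pinched from above, one finger before and one behind it; it turns in the fingers as the lid swings.
- lid_b_top (a point): Centre of the lid's flat upper face (closed: 100.5 above the bench, z up), where the marker can stand.
- marker: Loose out-of-use marker, about 0.16 kg: steel foot 50 (x) x 70 (y) x 10 high with a blank upright aluminium plate 10 thick (x) x 60 long (y) on its middle, 60 high in all. Origin: centre of its underside, z up. Pick it by the plate, across its thickness. It stands on the bench at one of three spots: between the chambers' fronts, or outside to the left or right.
- bottle: Bystander: capped glass bottle, 60 in diameter, 120 high. Origin: centre of its underside.
- beaker: Bystander: open glass beaker, 64 in diameter, 80 high. Origin: centre of its underside.
- jar: Bystander: small amber jar, 52 in diameter, 65 high, standing between the two chambers. Origin: centre of its underside.
Things that resemble listed ones, but are neither listed nor needed, are in the scene too. There is more than one size of the marker; the job needs the middle-sized.

How it is judged:
On the way, in this order (a step that is already met when the one before it is completed fails the run):
1. the lid on the robot's left (+y) has been raised and let go: above 0.4 rad with the robot not touching that chamber, for 0.1 s (((y of case_a in the frame of case_b above 0 m and (value of joint lid_a above 0.4 rad and contact force between each of the fingers, the arm and case_a below 0.1 N)) or (y of case_a in the frame of case_b below 0 m and (value of joint lid_b above 0.4 rad and contact force between each of the fingers, the arm and case_b below 0.1 N)))), for 0.1 s.
2. the lid on the robot's right (-y) has been raised and let go in the same way (((y of case_a in the frame of case_b below 0 m and (value of joint lid_a above 0.4 rad and contact force between each of the fingers, the arm and case_a below 0.1 N)) or (y of case_a in the frame of case_b above 0 m and (value of joint lid_b above 0.4 rad and contact force between each of the fingers, the arm and case_b below 0.1 N)))), for 0.1 s.
3. the marker stands released on the closed lid that does not hold (horizontal distance between marker and lid_b_top below 0.04 m and z of marker in the frame of lid_b_top between -0.006 and 0.004 m and angle between marker's own z axis and vertical below 0.1 rad and value of joint lid_b below 0.04 rad and linear speed of marker below 0.01 m/s and contact force between the fingers and marker below 0.1 N), for 0.2 s.
At the end, for the whole second after the job is handed in: Both lids are closed (below 0.04 rad), and the marker stands upright (within 0.1 rad) and still on the lid that fell shut, its centre within 40 mm of the lid's centre, let go (all of step 3 and value of joint lid_a below 0.04 rad); the robot touches nothing.
It fails at once if a bystander (bottle, beaker, jar) is shifted more than 30 mm or tipped (distance of any of bottle, beaker, jar from where it was at the start of the episode above 0.03 m or angle between any of bottle, beaker, jar's own z axis and vertical above 0.35 rad).
It fails at once if the marker is dropped (moves faster than 0.6 m/s while the fingers do not hold it) (linear speed of marker above 0.6 m/s and contact force between the fingers and marker below 0.1 N).
It also fails if it takes over 72 s, if anything falls off the work surface, if the arm or the gripper's body presses on something with over 40 N, if the wrist force passes 120 N, or if a joint passes its speed limit or range.

## Working session

There is one attempt and no reset: what is moved stays moved. The work goes in short steps, Python scripts to look and compute and a tool call to move; the robot and the scene stay as the last step left them, time stands still between calls to the robot, and variables do not carry over. Pictures are saved under pics/ and viewed, and the job is handed in when it is done.

Besides the shell and the picture viewer there is one more tool, called after ">>>" by a JSON object that holds its "fn" and its "kwargs". send_rows: Moves the arm, as the interface text tells. Its arguments: {"type":"object","properties":{"commands":{"type":"array"},"grip":{"type":"number"},"squeeze":{"type":"number"}},"required":["commands"]}

```bash
mkdir -p pics; cat > h.py <<'E'
import numpy as np, cv2
from workcell import env
from scipy.spatial.transform import Rotation as R
def snap(n,f):
    d=env.get_image(n); cv2.imwrite('pics/'+f,d['img']); return d
def ray(d,uv,T=None):
    p=cv2.undistortPoints(np.array([[uv]],float),d['K'],np.array(d['D'],float))[0,0]
    v=np.array([p[0],-p[1],-1.])
    if 'eye' in d:
        o=np.array(d['orientation'],float)
        M=o if o.shape==(3,3) else (R.from_rotvec(o).as_matrix() if o.size==3 else R.from_quat(o).as_matrix())
        return np.array(d['eye']),M@v
    M=np.array(d['mount']); W=T@M
    return W[:3,3],W[:3,:3]@v
def onz(d,uv,z,T=None):
    e,v=ray(d,uv,T); return e+v*(z-e[2])/v[2]
E
python3 - <<'E'
from h import *
o=env.get_obs(); print({k:np.round(v,4) for k,v in o.items()})
for n in ['top','side','wrist']:
    d=snap(n,n+'0.png'); print(n,d.get('eye'),d.get('orientation'),d['K'].tolist() if hasattr(d['K'],'tolist') else d['K'],d.get('mount'))
    if n=='wrist': continue
    for t in ['lid_a_bar','lid_a_top','lid_a_hinge','marker','bottle','beaker','jar','case_a']:
        print(t,[(np.round(x['uv'],1).tolist(),round(x['confidence'],2)) for x in env.landmark_of(n,t)])
E
```

```text
{'clock': np.float64(0.0), 'joints': array([-1.3708,  0.2594,  1.5361,  0.    ,  1.3481, -0.2028]), 'qd': array([-0.0004,  0.0018, -0.0007, -0.0001,  0.0028, -0.0006]), 'joint_efforts': array([ 0.00000e+00, -4.46029e+01, -2.90567e+01, -5.00000e-04,
        1.18000e-02, -0.00000e+00]), 'tcp_pos': array([ 0.2155, -0.5054,  0.2305]), 'tcp_rot': array([-2.6198e+00,  1.7314e+00,  2.1000e-03]), 'ft_force': array([-0.0469,  0.1906, -0.3269]), 'wrist_torque': array([0.0361, 0.0307, 0.0071]), 'finger_gap': np.float64(0.0854)}
top [ 0.38505702 -0.05310835  1.0097571 ] [ 0.18292699 -0.17666301 -1.52137576] [[441.5225285825514, 0.0, 326.5430750342863], [0.0, 441.5225285825514, 235.76748330685558], [0.0, 0.0, 1.0]] None
lid_a_bar [([211.9, 278.9], 0.88)]
lid_a_top [([219.9, 222.5], 0.69), ([308.4, 210.8], 0.22)]
lid_a_hinge [([227.5, 184.7], 0.94)]
marker [([473.1, 247.6], 0.66), ([467.0, 309.4], 0.58), ([521.9, 283.5], 0.58), ([227.9, 230.7], 0.55), ([396.9, 236.8], 0.27)]
bottle [([297.1, 307.0], 0.92)]
beaker [([134.3, 290.6], 0.83)]
jar [([309.6, 209.6], 0.58)]
case_a [([227.6, 232.0], 0.73),
[... 365 characters left out ...]
.74), ([323.1, 239.6], 0.73)]
marker [([341.6, 206.4], 0.66), ([367.3, 191.7], 0.63), ([380.4, 214.4], 0.49)]
bottle [([237.9, 293.2], 0.71), ([358.8, 295.3], 0.65)]
beaker [([312.7, 414.2], 0.97), ([272.6, 296.7], 0.31)]
jar [([273.5, 277.3], 0.66)]
case_a [([323.2, 237.4], 0.83), ([236.1, 296.9], 0.72)]
wrist None None [[337.1314069478669, 0.0, 318.7859588239862], [0.0, 337.1314069478669, 241.50463985843473], [0.0, 0.0, 1.0]] [[ 9.99999534e-01 -2.70046976e-04  9.26936504e-04 -6.68870740e-04]
 [-1.82189138e-05 -9.65193322e-01 -2.61537474e-01 -6.54640165e-02]
 [ 9.65300328e-04  2.61537336e-01 -9.65192877e-01 -1.42796821e-01]
 [ 0.00000000e+00  0.00000000e+00  0.00000000e+00  1.00000000e+00]]
```

View pics/top0.png

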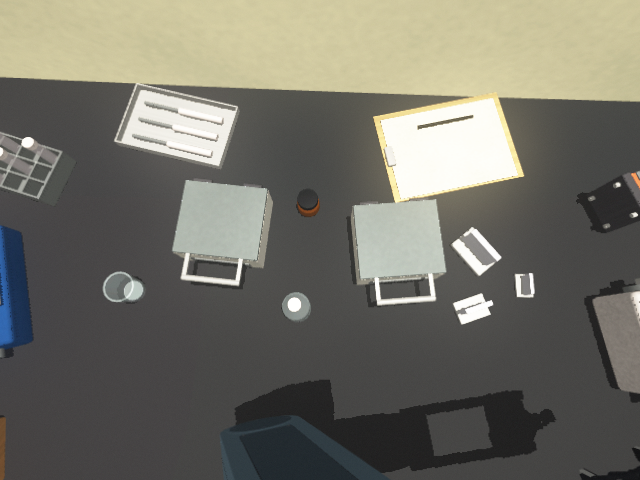

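View pics/side0.png

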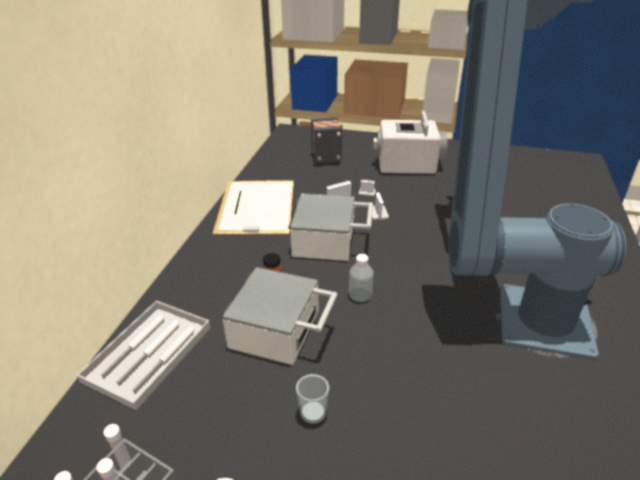

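```bash
python3 - <<'E'
import cv2
i=cv2.imread('pics/top0.png'); a=cv2.resize(i[210:340,400:570],None,fx=4,fy=4,interpolation=cv2.INTER_CUBIC)
cv2.imwrite('pics/crop0.png',a)
a=cv2.resize(i[150:330,150:470],None,fx=2.5,fy=2.5,interpolation=cv2.INTER_CUBIC)
cv2.imwrite('pics/crop1.png',a)
E
```

```text
(no output)
```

View pics/crop0.png

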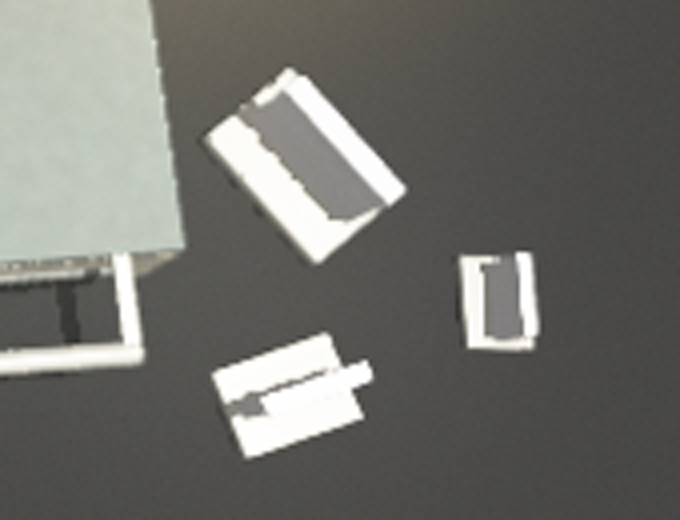

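View pics/crop1.png

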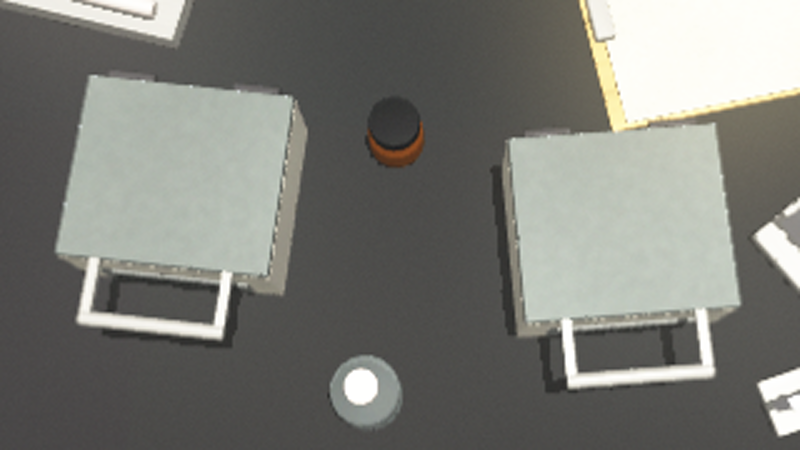

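Markers: large (476,250), middle (472,308), small (525,285). The foot of (472,308) is about 30x22 px, roughly 68x50 mm, so it matches the 50x70 foot. The enlarged crop shows it too. Next I'll compute poses.

```bash
python3 - <<'E'
from h import *
d=env.get_image('top')
c1=lambda x,y:(x/2.5+150-.3,y/2.5+150-.3)
c0=lambda x,y:(x/4+400-.4,y/4+210-.4)
for n,cs,bar in [('L',[(90,75),(295,97),(268,275),(57,252)],[(80,318),(222,331)]),('R',[(507,140),(716,124),(739,305),(525,322)],[(569,381),(714,371)])]:
    P=np.array([onz(d,c1(*c),.1005)[:2] for c in cs]); ce=P.mean(0)
    ax=(P[0]+P[1]-P[2]-P[3]); ay=P[0]+P[3]-P[1]-P[2]
    B=np.array([onz(d,c1(*b),.0955)[:2] for b in bar])
    print(n,'c',ce.round(4),'yawx',np.degrees(np.arctan2(ax[1],ax[0])),'yawy',np.degrees(np.arctan2(-ay[0],ay[1])),'sz',np.linalg.norm(ax)/2,np.linalg.norm(ay)/2)
    print(' bar',B.round(4).tolist(),'mid',B.mean(0).round(4),'yaw',np.degrees(np.arctan2(-(B[0]-B[1])[0],(B[0]-B[1])[1])),'dist',np.linalg.norm(B.mean(0)-ce))
P=np.array([onz(d,c0(*c),.01)[:2] for c in [(212,372),(327,335),(362,418),(248,458)]])
print('mk',P.round(4).tolist(),P.mean(0), [np.linalg.norm(P[i]-P[(i+1)%4]).round(4) for i in range(4)])
v=P[0]+P[3]-P[1]-P[2]; print('ydir',np.degrees(np.arctan2(-v[0],v[1])))
for t,uv,z in [('bottle',(295,304),.12),('jar',(308,199),.065),('beaker',(118,284),.08)]: print(t,onz(d,uv,z))
for t in ['lid_a_bar','lid_a_top','lid_a_hinge']:
    pass
o=env.get_obs(); T=R.from_rotvec(o['tcp_rot']).as_matrix(); print(T.round(3))
E
```

```text
L c [0.6255 0.1817] yawx -3.7811653350442884 yawy -3.9318718318523915 sz 0.15759671783774765 0.17879531141600558
 bar [[0.499, 0.2517], [0.493, 0.1333]] mid [0.496  0.1925] yaw -2.898083848710682 dist 0.12986450334017643
R c [ 0.5995 -0.1966] yawx 6.571298856076083 yawy 6.984197429943616 sz 0.15755414431477682 0.1794218089222913
 bar [[0.4639, -0.1548], [0.4773, -0.2737]] mid [ 0.4706 -0.2143] yaw 6.391266738387022 dist 0.13008450272329586
mk [[0.4775, -0.3328], [0.5011, -0.3977], [0.4558, -0.4152], [0.4311, -0.3514]] [ 0.46639936 -0.37426521] [np.float64(0.069), np.float64(0.0485), np.float64(0.0683), np.float64(0.05)]
ydir 20.552993230213485
bottle [0.45113887 0.01194641 0.12      ]
jar [6.89250126e-01 4.81228746e-04 6.50000000e-02]
beaker [0.48072981 0.38771059 0.08      ]
[[ 0.392 -0.92  -0.   ]
 [-0.92  -0.392  0.   ]
 [-0.     0.    -1.   ]]
```

Poses agree well between the lid and bar measurements. First move: above the left bar.

```bash
cat >> h.py <<'E'
def go(p,yaw):
    "print shift/turn from present pose to pointing-down pose"
    o=env.get_obs(); M=R.from_rotvec(o['tcp_rot']).as_matrix()
    c,s=np.cos(np.radians(yaw)),np.sin(np.radians(yaw))
    G=np.array([[c,s,0],[s,-c,0],[0,0,-1.]])
    print('t',o['clock'].round(2),'tcp',o['tcp_pos'].round(4),'gap',round(float(o['finger_gap']),4))
    print('shift',(M.T@(np.array(p)-o['tcp_pos'])*1e3).round(1),'turn',np.degrees(R.from_matrix(M.T@G).as_rotvec()).round(2))
E
python3 - <<'E'
from h import *
go([.496,.192,.15],-3.6)
E
```

```text
Traceback (most recent call last):
  File "h.py", line 22, in go
    print('t',o['clock'].round(2),'tcp',o['tcp_pos'].round(4),'gap',round(float(o['finger_gap']),4))
              ^^^^^^^^^^^^^^^^
AttributeError: 'float' object has no attribute 'round'
```

```bash
sed -i "s/o\['clock'\].round(2)/round(float(o['clock']),2)/" h.py
python3 - <<'E'
from h import *
go([.496,.192,.15],-3.6)
E
```

```text
t 1.0 tcp [ 0.2156 -0.506   0.2313] gap 0.0853
shift [-532.2 -531.5   81.3] turn [ -0.     0.   -63.32]
```

>>> {"fn": "send_rows", "kwargs": {"commands": [[[-532,-532,20],[0,0,-63.3]],[[-532,-532,20],[0,0,-63.3]],[[-532,-532,20],[0,0,-63.3]],[[-532,-532,20],[0,0,-63.3]],[[-532,-532,20],[0,0,-63.3]],[[-532,-532,20],[0,0,-63.3]],[[-532,-532,20],[0,0,-63.3]],[[-532,-532,20],[0,0,-63.3]],[[-532,-532,20],[0,0,-63.3]],[[-532,-532,20],[0,0,-63.3]],[[-532,-532,20],[0,0,-63.3]],[[-532,-532,20],[0,0,-63.3]],[[-532,-532,20],[0,0,-63.3]],[[-532,-532,20],[0,0,-63.3]],[[-532,-532,20],[0,0,-63.3]],[[-532,-532,20],[0,0,-63.3]],[[-532,-532,20],[0,0,-63.3]],[[-532,-532,20],[0,0,-63.3]],[[-532,-532,20],[0,0,-63.3]],[[-532,-532,60],[0,0,-63.3]]], "grip": -0.05, "squeeze": 40}}

```text
clock: 2.67
tcp_pos: [0.5022, 0.1955, 0.1774]
tcp_rot: [-3.137, 0.092, -0.023]
ft_force: [1.7, 0.4, -0.3]
finger_gap: 0.0404
```

```bash
python3 - <<'E'
from h import *
go([.496,.192,.0765],-3.6)
d=snap('wrist','w1.png')
for t in ['lid_a_bar']: print(env.landmark_of('wrist',t))
E
```

```text
t 2.67 tcp [0.5022 0.1955 0.1774] gap 0.0404
shift [ -7.4   4.3 100.8] turn [-0.21 -0.83  0.24]
[{'uv': [308.0, 254.7], 'confidence': 0.88}]
```

View pics/w1.png

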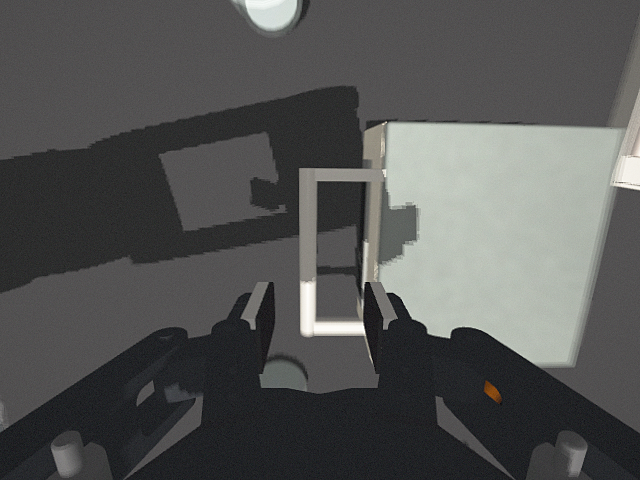

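The wrist view shows the left bar at columns 300-315, between the fingers at 265 and 370 and parallel to them. Next: let it settle and measure again.

```bash
python3 - <<'E'
from h import *
go([.496,.192,.0765],-3.6)
o=env.get_obs();T=np.eye(4);T[:3,:3]=R.from_rotvec(o['tcp_rot']).as_matrix();T[:3,3]=o['tcp_pos']
d=snap('wrist','w2.png')
for uv in [(307,170),(307,253),(307,328)]: print(onz(d,uv,.0955,T))
r=env.landmark_of('wrist','lid_a_bar'); print(r, onz(d,r[0]['uv'],.0955,T))
E
```

```text
t 2.77 tcp [0.4928 0.1919 0.1667] gap 0.0405
shift [ 4.  -0.5 90.1] turn [0.14 0.55 0.07]
[0.48723337 0.24695093 0.0955    ]
[0.48342248 0.19302932 0.0955    ]
[0.4794672  0.13751675 0.0955    ]
[{'uv': [321.5, 249.6], 'confidence': 0.77}] [0.49317038 0.19481583 0.0955    ]
```

>>> {"fn": "send_rows", "kwargs": {"commands": [[[-0.5,0,30],[0,0,0]],[[-0.5,0,60],[0,0,0]],[[-0.5,0,85],[0,0,0]],[[-0.5,0,93],[0,0,0]],[[-0.5,0,93],[0,0,0]],[[-0.5,0,93],[0,0,0]]]}}

```text
clock: 3.37
tcp_pos: [0.4972, 0.1917, 0.08]
tcp_rot: [-3.14, 0.101, -0.003]
ft_force: [0.7, -0.5, -0.3]
finger_gap: 0.0406
```

```bash
python3 - <<'E'
from h import *
go([.495,.192,.0765],-3.6)
d=snap('wrist','w3.png')
E
```

```text
t 3.37 tcp [0.4972 0.1917 0.08  ] gap 0.0406
shift [-2.3 -0.1  3.5] turn [-0.02 -0.11 -0.07]
```

View pics/w3.png

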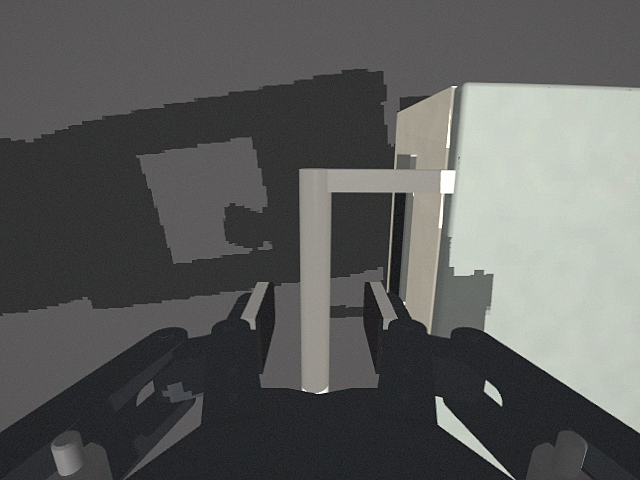

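The bar (column 315) is centred between the fingers. Closing.

>>> {"fn": "send_rows", "kwargs": {"commands": [[[-1,0,2.5],[0,0,0]],[[-1,0,2.5],[0,0,0]],[[-1,0,2.5],[0,0,0]],[[-1,0,2.5],[0,0,0]],[[-1,0,2.5],[0,0,0]],[[-1,0,2.5],[0,0,0]]], "grip": -1, "squeeze": 40}}

```text
clock: 3.92
tcp_pos: [0.4955, 0.1922, 0.0771]
tcp_rot: [-3.14, 0.099, -0.003]
ft_force: [-0.9, -0.1, 6.5]
finger_gap: 0.0103
```

```bash
python3 - <<'E'
from h import *
go([.495,.192,.0765],-3.6)
print(env.get_obs()['ft_force'])
for th in np.arange(0.1,.85,.1): print(round(th,2),(210*(1-np.cos(th))).round(1),(210*np.sin(th)).round(1))
E
```

```text
t 3.92 tcp [0.4955 0.1922 0.0771] gap 0.0103
shift [-0.5  0.2  0.6] turn [-0.02 -0.1  -0.01]
[-0.85456565 -0.05943308  6.49706885]
0.1 1.0 21.0
0.2 4.2 41.7
0.3 9.4 62.1
0.4 16.6 81.8
0.5 25.7 100.7
0.6 36.7 118.6
0.7 49.4 135.3
0.8 63.7 150.6
```

>>> {"fn": "send_rows", "kwargs": {"commands": [[[0.3,0,-10],[0,0,0]],[[1,0,-21],[0,0,0]],[[2.5,0,-31],[0,0,0]],[[4,0,-42],[0,0,0]],[[6.5,0,-52],[0,0,0]],[[9.5,0,-62],[0,0,0]],[[13,0,-72],[0,0,0]],[[16.5,0,-82],[0,0,0]],[[21,0,-91],[0,0,0]],[[25.5,0,-101],[0,0,0]],[[31,0,-110],[0,0,0]],[[36.5,0,-119],[0,0,0]],[[43,0,-127],[0,0,0]],[[49.5,0,-135],[0,0,0]],[[53,0,-139],[0,0,0]],[[53,0,-139],[0,0,0]],[[53,0,-139],[0,0,0]]]}}

```text
clock: 5.33
tcp_pos: [0.5481, 0.1886, 0.2154]
tcp_rot: [3.14, -0.099, 0.002]
ft_force: [1.1, -1.6, -0.6]
finger_gap: 0.0099
```

```bash
python3 - <<'E'
from h import *
go([.495,.192,.0765],-3.6)
snap('side','s4.png');snap('wrist','w4.png')
E
```

```text
t 5.33 tcp [0.5481 0.1886 0.2154] gap 0.0099
shift [-5.340e+01 -1.000e-01  1.389e+02] turn [ 0.01 -0.06 -0.02]
```

View pics/s4.png

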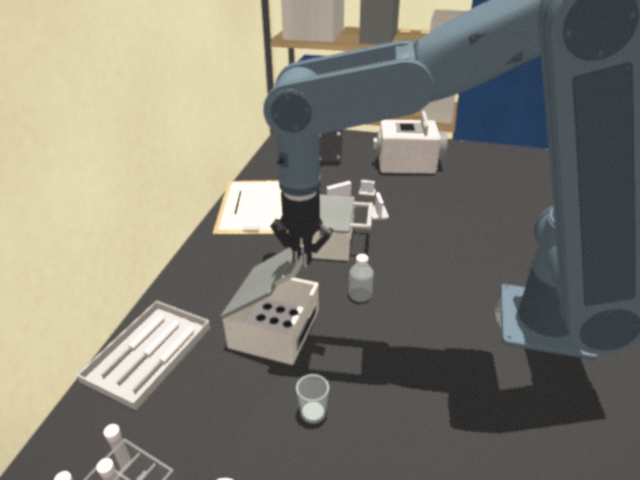

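View pics/w4.png

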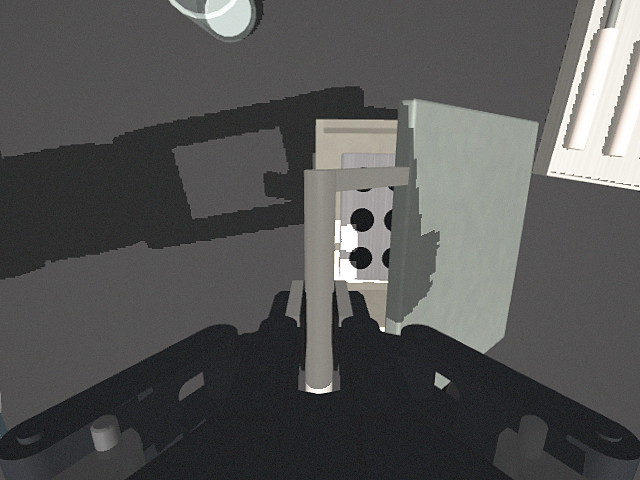

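Lid raised to about 0.72 rad. Releasing and lifting away.

>>> {"fn": "send_rows", "kwargs": {"commands": [[[0,0,0],[0,0,0]],[[0,0,0],[0,0,0]],[[0,0,-10],[0,0,0]],[[-3,0,-40],[0,0,0]],[[-3,0,-75],[0,0,0]],[[-3,0,-75],[0,0,0]],[[-3,0,-75],[0,0,0]]], "grip": -0.05}}

```text
clock: 6.02
tcp_pos: [0.5461, 0.1893, 0.2934]
tcp_rot: [-3.139, 0.099, -0.01]
ft_force: [-0.2, -0.8, 0.1]
finger_gap: 0.0407
```

```bash
python3 - <<'E'
from h import *
go([.495,.192,.0765],-3.6)
snap('side','s5.png');snap('wrist','w5.png')
E
```

```text
t 6.02 tcp [0.5461 0.1893 0.2934] gap 0.0407
shift [-52.5   0.8 216.5] turn [-0.08 -0.36 -0.01]
```

View pics/s5.png

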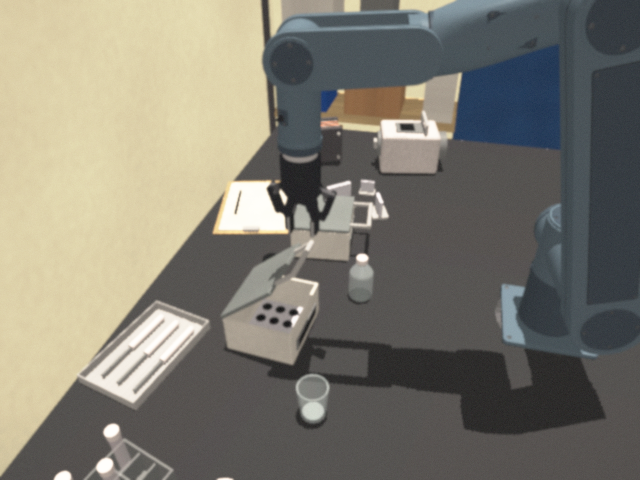

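View pics/w5.png

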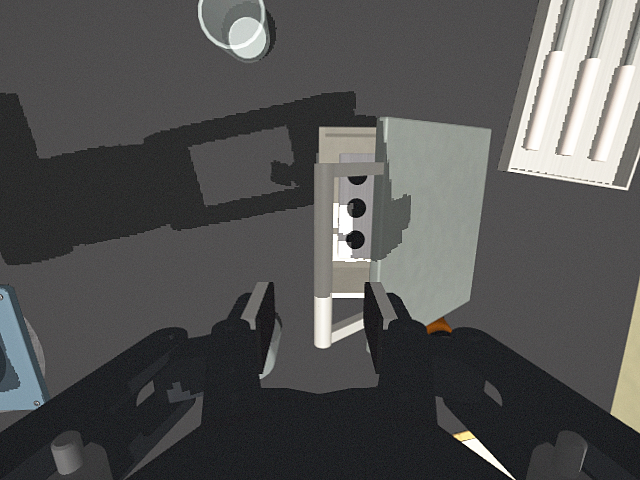

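Free lid stands at the same angle about 0.4 s after release. Going over to the right bar, checking it again on the way.

```bash
python3 - <<'E'
from h import *
go([.470,-.213,.2],6.7)
snap('side','s6.png')
E
```

```text
t 6.12 tcp [0.5446 0.189  0.29  ] gap 0.0407
shift [-49.1 405.9  90. ] turn [ -0.    -0.   -10.31]
```

View pics/s6.png

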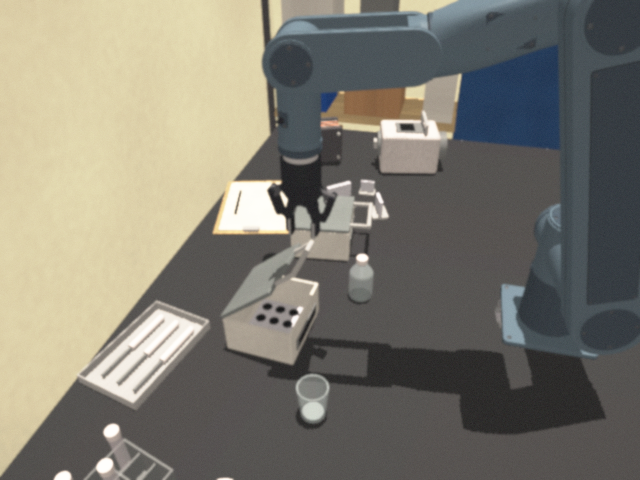

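The left lid is unchanged: its bar end stays at (310,243), so it holds. Now the right lid.

>>> {"fn": "send_rows", "kwargs": {"commands": [[[-49,406,0],[0,0,-10.3]],[[-49,406,0],[0,0,-10.3]],[[-49,406,0],[0,0,-10.3]],[[-49,406,0],[0,0,-10.3]],[[-49,406,0],[0,0,-10.3]],[[-49,406,0],[0,0,-10.3]],[[-49,406,0],[0,0,-10.3]],[[-49,406,0],[0,0,-10.3]],[[-49,406,0],[0,0,-10.3]],[[-49,406,0],[0,0,-10.3]],[[-49,406,40],[0,0,-10.3]],[[-49,406,80],[0,0,-10.3]],[[-49,406,110],[0,0,-10.3]],[[-49,406,120],[0,0,-10.3]],[[-49,406,120],[0,0,-10.3]],[[-49,406,120],[0,0,-10.3]],[[-49,406,120],[0,0,-10.3]]]}}

```text
clock: 7.58
tcp_pos: [0.4716, -0.2138, 0.1717]
tcp_rot: [3.134, 0.184, 0.004]
ft_force: [1.0, 0.3, -1.1]
finger_gap: 0.0405
```

```bash
python3 - <<'E'
from h import *
go([.470,-.213,.0765],6.7)
o=env.get_obs();T=np.eye(4);T[:3,:3]=R.from_rotvec(o['tcp_rot']).as_matrix();T[:3,3]=o['tcp_pos']
d=snap('wrist','w7.png')
r=env.landmark_of('wrist','lid_a_bar'); print([(x['uv'], onz(d,x['uv'],.0955,T)) for x in r])
snap('top','t7.png')
E
```

```text
t 7.58 tcp [ 0.4716 -0.2138  0.1717] gap 0.0405
shift [-1.7 -1.2 95.2] turn [ 0.12 -0.13  0.01]
[]
```

View pics/w7.png

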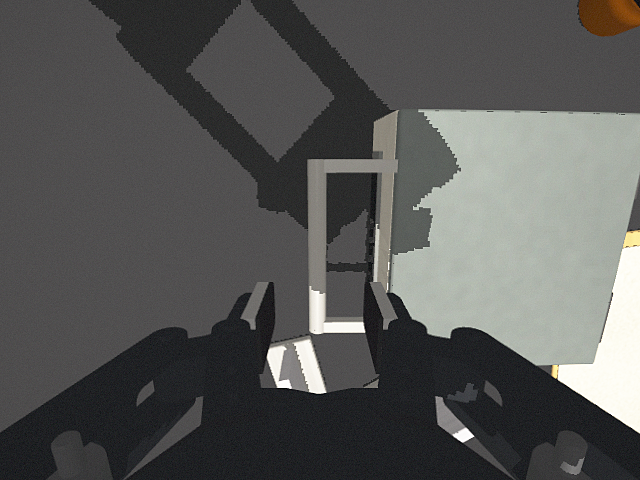

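View pics/t7.png

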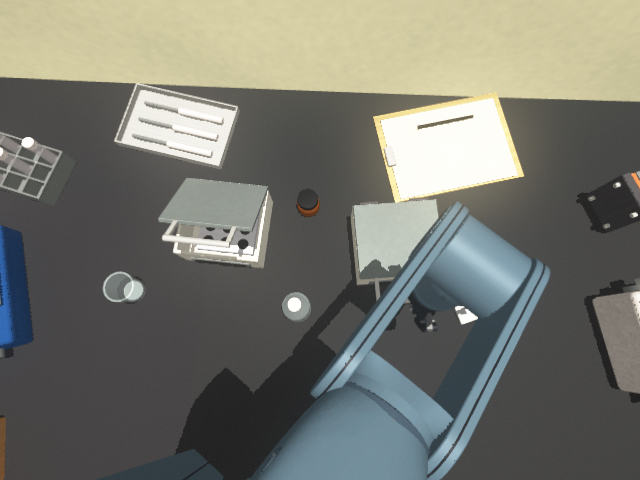

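The left lid is still open, so it is sound. The right bar (column 317) is centred between the fingers. Descend and close.

>>> {"fn": "send_rows", "kwargs": {"commands": [[[-0.5,0,30],[0,0,0]],[[-0.5,0,60],[0,0,0]],[[-0.5,0,86],[0,0,0]],[[-0.5,0,94.5],[0,0,0]],[[-0.5,0,94.5],[0,0,0]],[[-0.5,0,94.5],[0,0,0]]]}}

```text
clock: 8.23
tcp_pos: [0.4705, -0.2136, 0.0763]
tcp_rot: [3.136, 0.183, 0.001]
ft_force: [0.6, -0.5, -0.9]
finger_gap: 0.0405
```

>>> {"fn": "send_rows", "kwargs": {"commands": [[[0,0,0],[0,0,0]],[[0,0,0],[0,0,0]],[[0,0,0],[0,0,0]],[[0,0,0],[0,0,0]],[[0,0,0],[0,0,0]],[[0,0,0],[0,0,0]]], "grip": -1, "squeeze": 40}}

```text
clock: 8.73
tcp_pos: [0.4706, -0.2141, 0.0771]
tcp_rot: [3.134, 0.183, 0.003]
ft_force: [-1.9, -0.9, 6.2]
finger_gap: 0.0109
```

```bash
python3 - <<'E'
from h import *
go([.470,-.213,.0765],6.7)
snap('wrist','w8.png')
E
```

```text
t 8.73 tcp [ 0.4706 -0.2141  0.0771] gap 0.0109
shift [-0.4 -1.1  0.6] turn [ 0.14 -0.1  -0.  ]
```

View pics/w8.png

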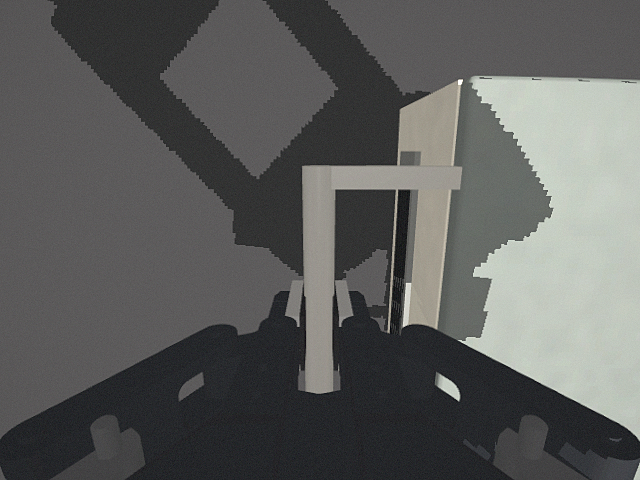

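The bar is gripped. Raise to about 0.76 rad.

>>> {"fn": "send_rows", "kwargs": {"commands": [[[0.3,0,-10],[0,0,0]],[[1,0,-21],[0,0,0]],[[2.5,0,-31],[0,0,0]],[[4,0,-42],[0,0,0]],[[6.5,0,-52],[0,0,0]],[[9.5,0,-62],[0,0,0]],[[13,0,-72],[0,0,0]],[[16.5,0,-82],[0,0,0]],[[21,0,-91],[0,0,0]],[[25.5,0,-101],[0,0,0]],[[31,0,-110],[0,0,0]],[[36.5,0,-119],[0,0,0]],[[43,0,-127],[0,0,0]],[[49.5,0,-135],[0,0,0]],[[57,0,-143.5],[0,0,0]],[[57.5,0,-144.5],[0,0,0]],[[57.5,0,-144.5],[0,0,0]]]}}

```text
clock: 10.2
tcp_pos: [0.5274, -0.2072, 0.2208]
tcp_rot: [3.134, 0.184, 0.002]
ft_force: [2.4, -4.5, -3.1]
finger_gap: 0.0106
```

>>> {"fn": "send_rows", "kwargs": {"commands": [[[0,0,0],[0,0,0]],[[0,0,0],[0,0,0]],[[-3,0,-20],[0,0,0]],[[-5,0,-50],[0,0,0]],[[-5,0,-75],[0,0,0]],[[-5,0,-75],[0,0,0]]], "grip": -0.05}}

```text
clock: 10.7
tcp_pos: [0.5233, -0.2077, 0.3005]
tcp_rot: [3.132, 0.183, 0.011]
ft_force: [0.9, -1.2, 1.2]
finger_gap: 0.0401
```

```bash
python3 - <<'E'
from h import *
go([.470,-.213,.0765],6.7)
snap('wrist','w9.png');snap('side','s9.png')
E
```

```text
t 10.7 tcp [ 0.5233 -0.2077  0.3005] gap 0.0401
shift [-55.   -2.1 223.6] turn [ 0.28 -0.38 -0.02]
```

View pics/w9.png

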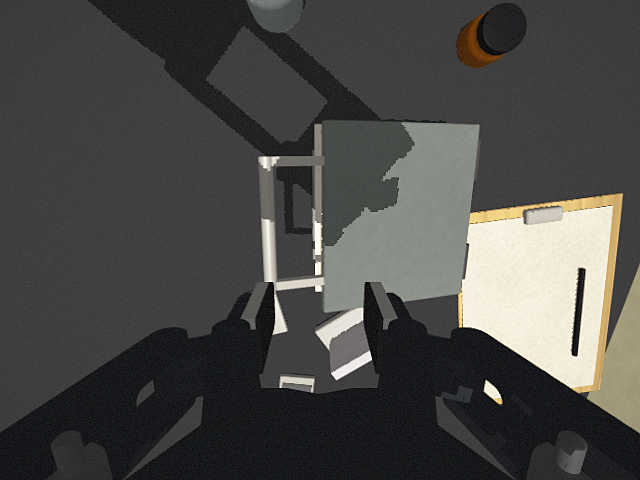

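View pics/s9.png

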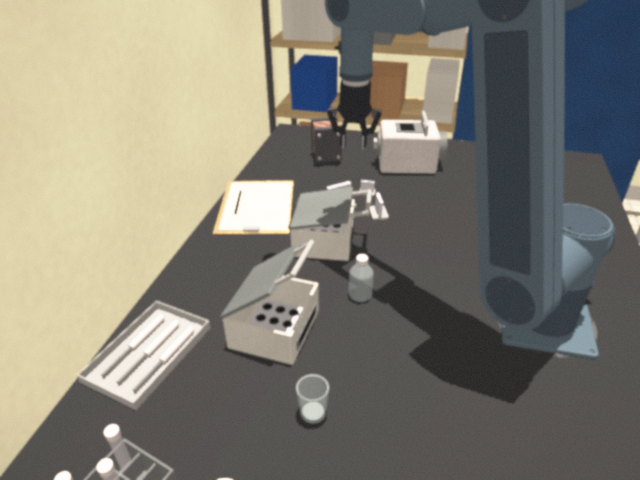

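```bash
python3 - <<'E'
from h import *
from scipy.optimize import brentq
# pose at w9 (state read just before)
p=np.array([.5233,-.2077,.3005]);rv=np.array([3.132,.183,.011])
T=np.eye(4);T[:3,:3]=R.from_rotvec(rv).as_matrix();T[:3,3]=p
d=env.get_image('wrist')
a=np.radians(6.7);ux=np.array([np.cos(a),np.sin(a),0]);uy=np.array([-np.sin(a),np.cos(a),0]);
c=np.array([.470,-.213,0]);H=c+.21*ux+[0,0,.0905]
def pt(th,r,s,n=.005): return H-ux*r*np.cos(th)+uy*s+np.array([0,0,1])*r*np.sin(th)+n*(ux*np.sin(th)+np.array([0,0,np.cos(th)]))
def proj(P):
    W=T@np.array(d['mount']);q=np.linalg.inv(W)@np.append(P,1);q=np.array([q[0],-q[1],-q[2]])
    return cv2.projectPoints(q[None],np.zeros(3),np.zeros(3),d['K'],np.array(d['D'],float))[0].ravel()
for th in np.arange(0,.8,.1): print(round(th,1),proj(pt(th,.21,.056)).round(0),proj(pt(th,.21,-.056)).round(0),proj(pt(th,.16,.09)).round(0),proj(pt(th,.16,-.09)).round(0))
print('w9 seen bar +y end ~ (267,163), lid corner (323,122), (324,312)')
snap('side','s10.png');snap('top','t10.png');print(env.get_obs()['clock'])
E
```

```text
0.0 [265. 160.] [269. 265.] [315. 124.] [315. 294.]
0.1 [263. 160.] [268. 272.] [316. 123.] [316. 300.]
0.2 [264. 161.] [269. 279.] [319. 122.] [319. 307.]
0.3 [267. 162.] [272. 288.] [325. 120.] [324. 314.]
0.4 [273. 163.] [278. 297.] [332. 119.] [330. 321.]
0.5 [283. 164.] [287. 307.] [343. 117.] [339. 329.]
0.6 [298. 165.] [301. 317.] [356. 115.] [350. 337.]
0.7 [318. 166.] [318. 328.] [373. 114.] [364. 345.]
w9 seen bar +y end ~ (267,163), lid corner (323,122), (324,312)
10.95
```

View pics/s10.png

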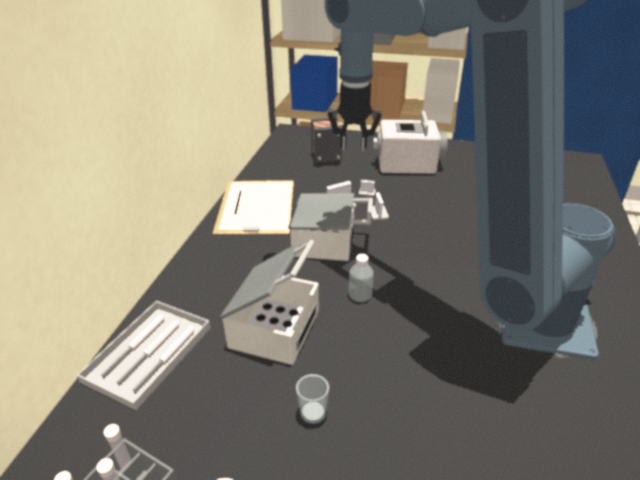

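At 10.7 s the right lid was at about 0.29 rad and sinking, so it is the worn one. The bar may have brushed the front finger as the lid sank, so I'm not certain step 2 registered. I'll repeat that lift in finer steps, which is harmless.

```bash
python3 - <<'E'
from h import *
go([.4705,-.2135,.0765],6.7)
snap('wrist','w11.png'); go([.4705,-.2135,.0765],6.7)
E
```

```text
t 10.95 tcp [ 0.5212 -0.2065  0.2934] gap 0.0404
shift [-50.7   1.5 217. ] turn [-0.12  0.12 -0.02]
t 11.0 tcp [ 0.5212 -0.2066  0.2933] gap 0.0408
shift [-50.7   1.4 217. ] turn [-0.12  0.13 -0.02]
```

View pics/w11.png

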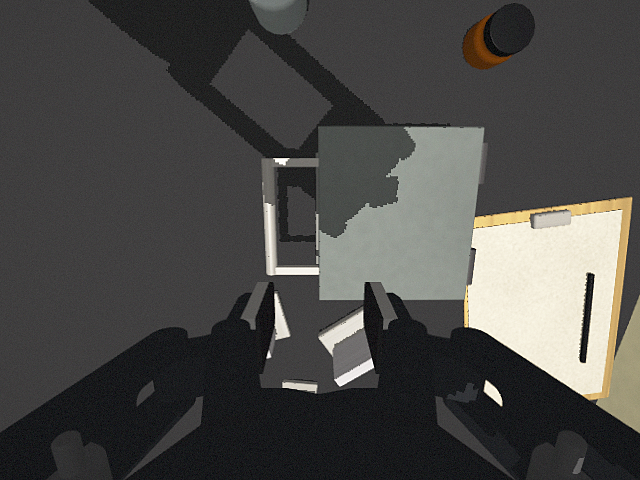

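The right lid is nearly closed, with its bar at column 268. Re-grasping.

>>> {"fn": "send_rows", "kwargs": {"commands": [[[-40,0,20],[0,0,0]],[[-51,0,50],[0,0,0]],[[-51,0,85],[0,0,0]],[[-51,0,120],[0,0,0]],[[-51,0,155],[0,0,0]],[[-51,0,190],[0,0,0]],[[-51,0,211],[0,0,0]],[[-51,0,217],[0,0,0]],[[-51,0,217],[0,0,0]],[[-51,0,217],[0,0,0]]]}}

```text
clock: 11.83
tcp_pos: [0.4716, -0.2132, 0.0782]
tcp_rot: [-3.136, -0.183, 0.0]
ft_force: [0.1, -0.8, 0.6]
finger_gap: 0.0405
```

>>> {"fn": "send_rows", "kwargs": {"commands": [[[0,0,0],[0,0,0]],[[0,0,0],[0,0,0]],[[0,0,0],[0,0,0]],[[0,0,0],[0,0,0]],[[0,0,0],[0,0,0]]], "grip": -1, "squeeze": 40}}

```text
clock: 12.25
tcp_pos: [0.4705, -0.214, 0.0795]
tcp_rot: [3.134, 0.184, -0.002]
ft_force: [-7.4, -1.8, 6.4]
finger_gap: 0.0104
```

>>> {"fn": "send_rows", "kwargs": {"commands": [[[0.3,0,-10],[0,0,0]],[[1,0,-21],[0,0,0]],[[2.5,0,-31],[0,0,0]],[[4,0,-42],[0,0,0]],[[6.5,0,-52],[0,0,0]],[[9.5,0,-62],[0,0,0]],[[13,0,-72],[0,0,0]],[[16.5,0,-82],[0,0,0]],[[21,0,-91],[0,0,0]],[[25.5,0,-101],[0,0,0]],[[31,0,-110],[0,0,0]],[[36.5,0,-119],[0,0,0]],[[43,0,-127],[0,0,0]],[[49.5,0,-135],[0,0,0]],[[56,0,-143],[0,0,0]],[[63.5,0,-150.5],[0,0,0]],[[71,0,-157.5],[0,0,0]],[[71.5,0,-158],[0,0,0]],[[71.5,0,-158],[0,0,0]]]}}

```text
clock: 13.83
tcp_pos: [0.5421, -0.2054, 0.2376]
tcp_rot: [3.134, 0.183, -0.001]
ft_force: [-6.1, -4.6, 4.8]
finger_gap: 0.0103
```

>>> {"fn": "send_rows", "kwargs": {"commands": [[[0,0,0],[0,0,0]]], "grip": 0.1}}

```text
clock: 13.92
tcp_pos: [0.5426, -0.2045, 0.2369]
tcp_rot: [3.136, 0.183, 0.002]
ft_force: [0.2, -0.2, -1.1]
finger_gap: 0.0211
```

The gap is already 21 mm and the force has gone to zero, so the lid is released at about 0.85 rad. Retreating up fast.

>>> {"fn": "send_rows", "kwargs": {"commands": [[[-8,0,-40],[0,0,0]],[[-12,0,-80],[0,0,0]]], "grip": 0.1}}

```text
clock: 14.08
tcp_pos: [0.5292, -0.2043, 0.3144]
tcp_rot: [-3.131, -0.184, 0.007]
ft_force: [1.8, -0.1, 0.8]
finger_gap: 0.0455
```

```bash
python3 - <<'E'
from h import *
o=env.get_obs();print(o['clock'],o['tcp_pos'],o['ft_force'],o['finger_gap'])
T=np.eye(4);T[:3,:3]=R.from_rotvec(o['tcp_rot']).as_matrix();T[:3,3]=o['tcp_pos']
d=snap('wrist','w12.png')
a=np.radians(6.7);ux=np.array([np.cos(a),np.sin(a),0]);uy=np.array([-np.sin(a),np.cos(a),0]);
c=np.array([.470,-.213,0]);H=c+.21*ux+[0,0,.0905]
def pt(th,r,s,n=.005): return H-ux*r*np.cos(th)+uy*s+np.array([0,0,1])*r*np.sin(th)+n*(ux*np.sin(th)+np.array([0,0,np.cos(th)]))
def proj(P):
    W=T@np.array(d['mount']);q=np.linalg.inv(W)@np.append(P,1);q=np.array([q[0],-q[1],-q[2]])
    return cv2.projectPoints(q[None],np.zeros(3),np.zeros(3),d['K'],np.array(d['D'],float))[0].ravel()
for th in np.arange(.2,.9,.1): print(round(th,1),proj(pt(th,.21,.056)).round(0),proj(pt(th,.21,-.056)).round(0),proj(pt(th,.16,.09)).round(0),proj(pt(th,.16,-.09)).round(0))
E
```

```text
14.0833 [ 0.52923266 -0.20429144  0.31439756] [ 1.77002172 -0.14325712  0.81833448] 0.04551583411164039
0.2 [262. 166.] [266. 278.] [314. 128.] [315. 305.]
0.3 [264. 166.] [269. 286.] [319. 127.] [319. 312.]
0.4 [270. 167.] [274. 294.] [326. 125.] [325. 319.]
0.5 [279. 168.] [283. 303.] [336. 124.] [333. 326.]
0.6 [292. 169.] [295. 313.] [348. 123.] [343. 333.]
0.7 [310. 171.] [311. 323.] [363. 121.] [356. 340.]
0.8 [333. 172.] [331. 334.] [381. 120.] [371. 348.]
```

View pics/w12.png

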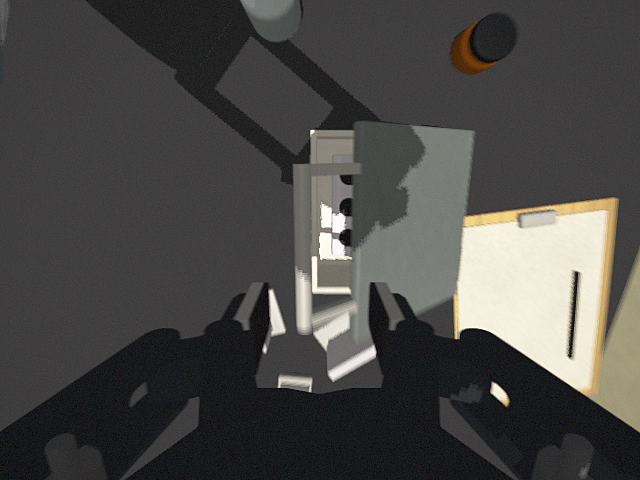

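The right lid was at about 0.63 rad and still sinking with the fingers 80 mm clear, so step 2 is met. Now the middle marker: hover above it.

```bash
python3 - <<'E'
from h import *
go([.4665,-.3745,.15],20.5)
d=env.get_image('top'); c0=lambda x,y:(x/4+400-.4,y/4+210-.4)
for c in [(205,137),(290,70),(405,190),(318,262)]: print(onz(d,c0(*c),.01)[:2])
E
```

```text
t 14.13 tcp [ 0.5321 -0.2065  0.3256] gap 0.0467
shift [-86.5 158.2 175.7] turn [  0.4   -0.5  -13.79]
[ 0.61227604 -0.33202628]
[ 0.65437332 -0.38220229]
[ 0.5860082  -0.44530599]
[ 0.54224631 -0.39423032]
```

>>> {"fn": "send_rows", "kwargs": {"commands": [[[-86,158,0],[0,0,-13.8]],[[-86,158,0],[0,0,-13.8]],[[-86,158,0],[0,0,-13.8]],[[-86,158,20],[0,0,-13.8]],[[-86,158,60],[0,0,-13.8]],[[-86,158,100],[0,0,-13.8]],[[-86,158,135],[0,0,-13.8]],[[-86,158,160],[0,0,-13.8]],[[-86,158,160],[0,0,-13.8]],[[-86,158,160],[0,0,-13.8]],[[-86,158,160],[0,0,-13.8]]], "grip": -0.05}}

```text
clock: 15.1
tcp_pos: [0.4648, -0.3737, 0.158]
tcp_rot: [3.089, 0.559, 0.004]
ft_force: [0.2, 0.3, 0.9]
finger_gap: 0.0404
```

```bash
python3 - <<'E'
from h import *
go([.4665,-.3745,.15],20.5)
snap('wrist','w13.png'); go([.4665,-.3745,.023],20.5)
E
```

```text
t 15.1 tcp [ 0.4648 -0.3737  0.158 ] gap 0.0404
shift [1.3 1.3 8. ] turn [ 0.17 -0.1   0.  ]
t 15.15 tcp [ 0.465  -0.3741  0.1587] gap 0.0406
shift [  0.9   0.3 135.7] turn [ 0.26 -0.12  0.  ]
```

View pics/w13.png

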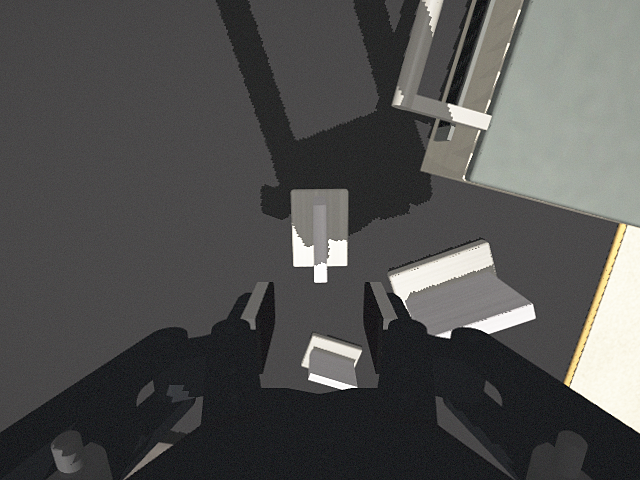

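The middle marker (foot at columns 292-348, rows 190-266) is centred and aligned with the jaws. The large one is at (460,290) and the small one at (332,360). A check of its centre and size follows.

```bash
python3 - <<'E'
from h import *
d=env.get_image('wrist'); o=env.get_obs()
T=np.eye(4);T[:3,:3]=R.from_rotvec([3.089,.559,.004]).as_matrix();T[:3,3]=[.4649,-.374,.1583]
P=np.array([onz(d,u,.01,T)[:2] for u in [(291.5,189),(348,189),(348,266),(292,266)]]);print(P,P.mean(0),np.linalg.norm(P[0]-P[1]),np.linalg.norm(P[1]-P[2]))
go([*P.mean(0),.023],20.5)
E
```

```text
[[ 0.43054824 -0.35005581]
 [ 0.47600634 -0.33305729]
 [ 0.50200582 -0.39802305]
 [ 0.45409989 -0.41590308]] [ 0.46566507 -0.37425981] 0.048532350714455615 0.06997515918638918
t 15.2 tcp [ 0.465  -0.3741  0.1588] gap 0.0409
shift [  0.3  -0.3 135.8] turn [ 0.28 -0.12  0.01]
```

>>> {"fn": "send_rows", "kwargs": {"commands": [[[0.5,0,35],[0.2,0,0]],[[0.5,0,70],[0.2,0,0]],[[0.5,0,100],[0.2,0,0]],[[0.5,0,120],[0.2,0,0]],[[0.5,0,130],[0.2,0,0]],[[0.5,0,135],[0.2,0,0]],[[0.5,0,135],[0.2,0,0]],[[0.5,0,135],[0.2,0,0]]]}}

```text
clock: 15.87
tcp_pos: [0.465, -0.3739, 0.0226]
tcp_rot: [-3.091, -0.559, -0.002]
ft_force: [0.5, -0.1, 0.0]
finger_gap: 0.0406
```

>>> {"fn": "send_rows", "kwargs": {"commands": [[[0,0,0],[0,0,0]],[[0,0,0],[0,0,0]],[[0,0,0],[0,0,0]],[[0,0,0],[0,0,0]],[[0,0,0],[0,0,0]],[[0,0,0],[0,0,0]]], "grip": -1, "squeeze": 40}}

```text
clock: 16.37
tcp_pos: [0.4646, -0.3736, 0.0222]
tcp_rot: [-3.09, -0.558, -0.001]
ft_force: [0.0, 0.7, 7.0]
finger_gap: 0.0097
```

```bash
python3 - <<'E'
from h import *
go([.4655,-.3743,.023],20.5)
snap('wrist','w14.png');snap('side','s14.png'); go([.4655,-.3743,.023],20.5)
E
```

```text
t 16.37 tcp [ 0.4646 -0.3736  0.0222] gap 0.0097
shift [ 0.6  1.  -0.8] turn [-0.07 -0.06 -0.02]
t 16.47 tcp [ 0.4646 -0.3736  0.0222] gap 0.0093
shift [ 0.6  1.  -0.8] turn [-0.07 -0.05 -0.02]
```

View pics/w14.png

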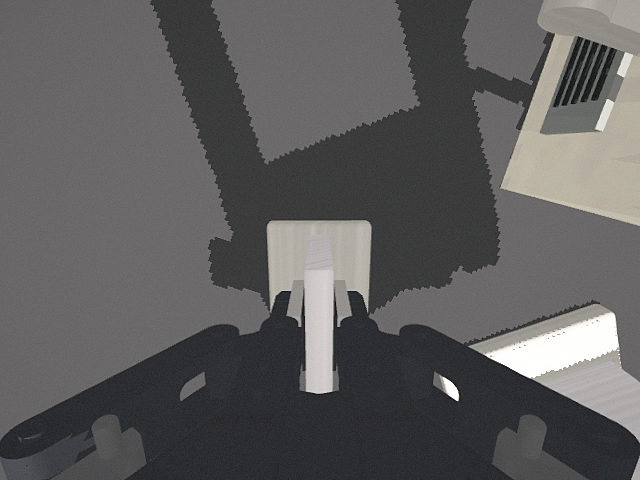

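View pics/s14.png

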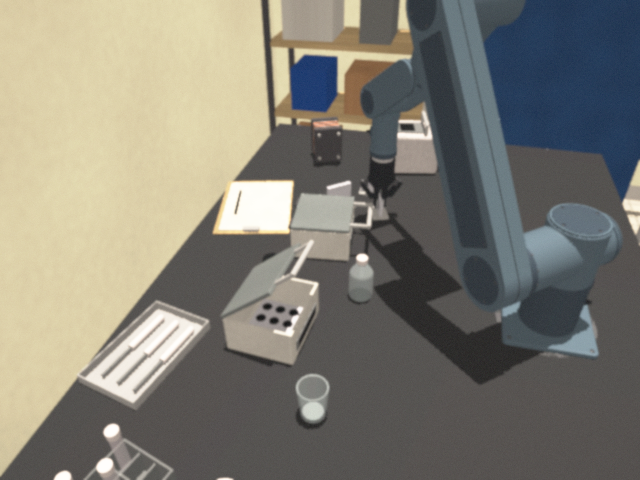

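The plate is gripped and the right lid is closed. Lift.

>>> {"fn": "send_rows", "kwargs": {"commands": [[[0,0,-10],[0,0,0]],[[0,0,-35],[0,0,0]],[[0,0,-70],[0,0,0]],[[0,0,-110],[0,0,0]],[[0,0,-150],[0,0,0]],[[0,0,-180],[0,0,0]],[[0,0,-190],[0,0,0]],[[0,0,-190],[0,0,0]],[[0,0,-190],[0,0,0]],[[0,0,-190],[0,0,0]]]}}

```text
clock: 17.3
tcp_pos: [0.463, -0.3723, 0.2082]
tcp_rot: [-3.084, -0.557, 0.005]
ft_force: [0.2, 0.4, -2.2]
finger_gap: 0.0095
```

```bash
python3 - <<'E'
from h import *
snap('wrist','w15.png'); go([.5995,-.1970,.1227],6.7);snap('top','t15.png')
for t in ['lid_a_top']: print(env.landmark_of('top',t))
E
```

```text
t 17.35 tcp [ 0.463  -0.3723  0.2079] gap 0.0095
shift [ 189.3 -115.8   85.9] turn [-0.47  0.16 13.77]
[{'uv': [217.1, 202.7], 'confidence': 0.58}]
```

View pics/w15.png

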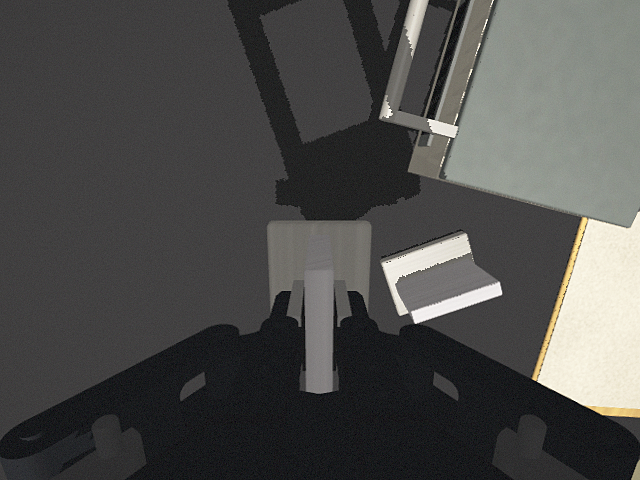

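Marker held, unchanged in the grip. Moving over the right lid.

>>> {"fn": "send_rows", "kwargs": {"commands": [[[24,-15,0],[0,0,2]],[[50,-31,0],[0,0,4]],[[77,-47,0],[0,0,6]],[[104,-64,0],[0,0,8]],[[131,-80,0],[0,0,10]],[[155,-95,0],[0,0,12]],[[176,-108,0],[0,0,13.8]],[[189,-116,0],[0,0,13.8]],[[189,-116,10],[0,0,13.8]],[[189,-116,30],[0,0,13.8]],[[189,-116,50],[0,0,13.8]],[[189,-116,60],[0,0,13.8]],[[189,-116,65],[0,0,13.8]],[[189,-116,65],[0,0,13.8]],[[189,-116,65],[0,0,13.8]]]}}

```text
clock: 18.7
tcp_pos: [0.6004, -0.1992, 0.1464]
tcp_rot: [-3.133, -0.182, 0.002]
ft_force: [0.0, 0.2, -1.4]
finger_gap: 0.0093
```

```bash
python3 - <<'E'
from h import *
snap('wrist','w16.png'); go([.5995,-.1970,.1227],6.7)
E
```

```text
t 18.75 tcp [ 0.6009 -0.1993  0.1472] gap 0.0094
shift [-1.1 -2.4 24.5] turn [-0.14 -0.02 -0.04]
```

View pics/w16.png

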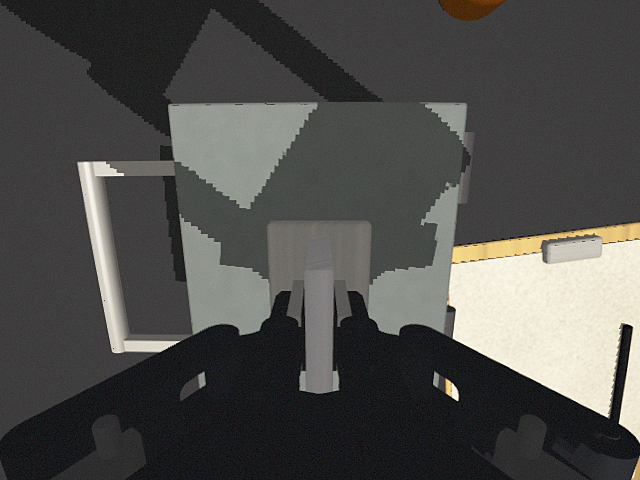

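Marker is centred over the lid (lid columns 182-458, marker at 320). Lowering.

>>> {"fn": "send_rows", "kwargs": {"commands": [[[-1,-2,5],[0,0,0]],[[-1,-2,11],[0,0,0]],[[-1,-2,16],[0,0,0]],[[-1,-2,19],[0,0,0]],[[-1,-2,21],[0,0,0]],[[-1,-2,22],[0,0,0]],[[-1,-2,22.5],[0,0,0]],[[-1,-2,22.5],[0,0,0]],[[-1,-2,22.5],[0,0,0]]]}}

```text
clock: 19.5
tcp_pos: [0.5994, -0.1966, 0.1239]
tcp_rot: [-3.133, -0.183, 0.001]
ft_force: [-0.1, -0.4, -2.3]
finger_gap: 0.0095
```

>>> {"fn": "send_rows", "kwargs": {"commands": [[[0,0,0.5],[0,0,0]],[[0,0,1],[0,0,0]],[[0,0,1],[0,0,0]]]}}

```text
clock: 19.75
tcp_pos: [0.5993, -0.1966, 0.1228]
tcp_rot: [-3.133, -0.183, 0.001]
ft_force: [-0.4, -0.7, -1.3]
finger_gap: 0.0097
```

>>> {"fn": "send_rows", "kwargs": {"commands": [[[0,0,0.5],[0,0,0]],[[0,0,0.5],[0,0,0]],[[0,0,0.5],[0,0,0]]]}}

```text
clock: 20.0
tcp_pos: [0.5993, -0.1965, 0.1227]
tcp_rot: [-3.133, -0.183, 0.001]
ft_force: [-1.3, 1.1, 2.8]
finger_gap: 0.0093
```

>>> {"fn": "send_rows", "kwargs": {"commands": [[[0,0,0],[0,0,0]],[[0,0,0],[0,0,0]],[[0,0,0],[0,0,0]],[[0,0,0],[0,0,0]]], "grip": -0.2}}

```text
clock: 20.33
tcp_pos: [0.5993, -0.1966, 0.1221]
tcp_rot: [-3.133, -0.183, 0.002]
ft_force: [0.5, -0.9, 0.8]
finger_gap: 0.0343
```

>>> {"fn": "send_rows", "kwargs": {"commands": [[[0,0,-15],[0,0,0]],[[0,0,-45],[0,0,0]],[[0,0,-85],[0,0,0]],[[0,0,-120],[0,0,0]],[[0,0,-140],[0,0,0]],[[0,0,-140],[0,0,0]],[[0,0,-140],[0,0,0]]]}}

```text
clock: 20.92
tcp_pos: [0.6, -0.1973, 0.2637]
tcp_rot: [-3.135, -0.183, -0.003]
ft_force: [-0.2, -0.2, -0.6]
finger_gap: 0.0342
```

```bash
python3 - <<'E'
from h import *
o=env.get_obs()
T=np.eye(4);T[:3,:3]=R.from_rotvec(o['tcp_rot']).as_matrix();T[:3,3]=o['tcp_pos']
d=snap('wrist','w17.png'); snap('side','s17.png'); go([.548,.1886,.29],-3.6)
E
```

```text
t 21.02 tcp [ 0.5987 -0.1967  0.2607] gap 0.0341
shift [  -5.7 -388.7  -27.4] turn [-0.26  0.19 10.28]
```

View pics/w17.png

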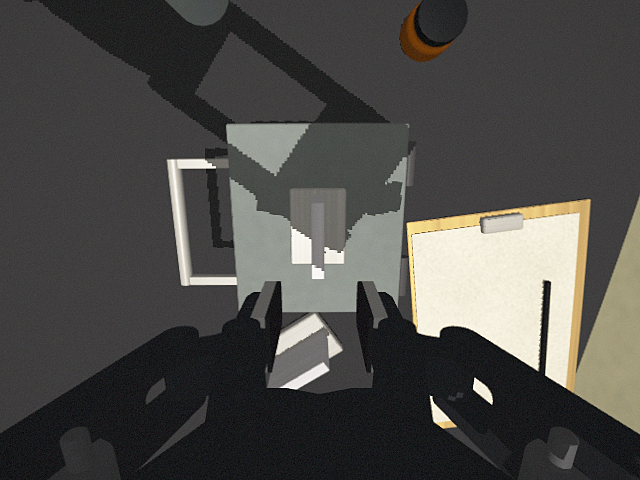

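View pics/s17.png

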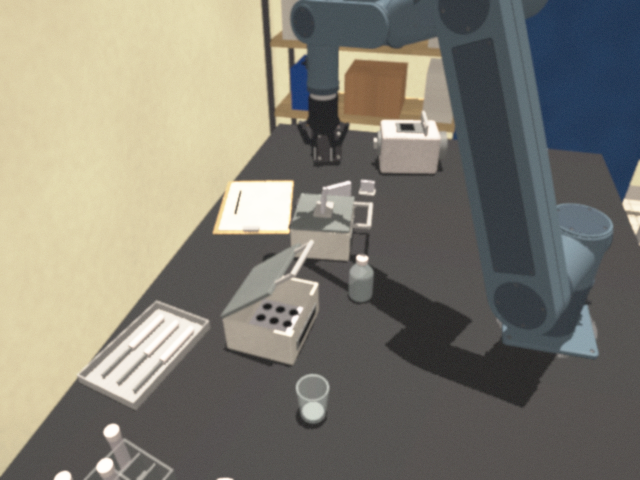

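The marker stands upright at lid centre: foot centre (318,226), lid centre about (320,218). Now close the left lid.

>>> {"fn": "send_rows", "kwargs": {"commands": [[[-6,-389,-28],[0,0,10.3]],[[-6,-389,-28],[0,0,10.3]],[[-6,-389,-28],[0,0,10.3]],[[-6,-389,-28],[0,0,10.3]],[[-6,-389,-28],[0,0,10.3]],[[-6,-389,-28],[0,0,10.3]],[[-6,-389,-28],[0,0,10.3]],[[-6,-389,-28],[0,0,10.3]],[[-6,-389,-28],[0,0,10.3]],[[-6,-389,-28],[0,0,10.3]],[[-6,-389,-28],[0,0,10.3]],[[-6,-389,-28],[0,0,10.3]],[[-6,-389,-28],[0,0,10.3]],[[-6,-389,-28],[0,0,10.3]]], "grip": -0.05}}

```text
clock: 22.18
tcp_pos: [0.5483, 0.1871, 0.2905]
tcp_rot: [-3.137, 0.102, 0.005]
ft_force: [0.2, 0.2, -0.1]
finger_gap: 0.0408
```

```bash
python3 - <<'E'
from h import *
d=snap('wrist','w18.png'); go([.548,.1886,.2154],-3.6)
E
```

```text
t 22.23 tcp [0.5484 0.1871 0.2908] gap 0.0407
shift [-0.3 -1.3 75.4] turn [-0.15  0.16 -0.14]
```

View pics/w18.png

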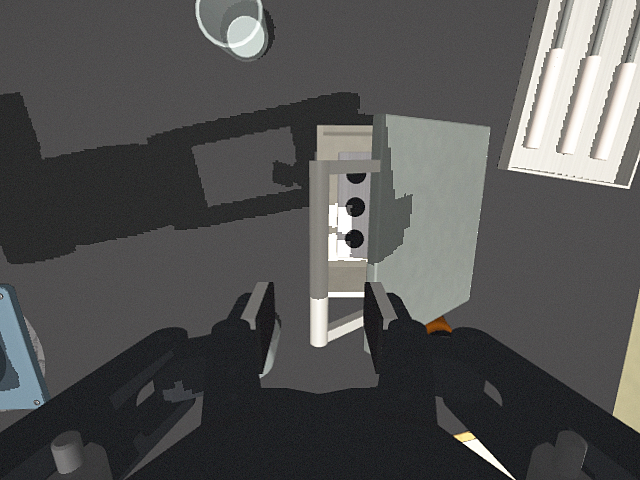

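Bar (column 318) is centred. Descend, grip, and follow the arc down.

>>> {"fn": "send_rows", "kwargs": {"commands": [[[0,-1,30],[0,0,0]],[[0,-1,55],[0,0,0]],[[0,-1,70],[0,0,0]],[[0,-1,75],[0,0,0]],[[0,-1,75],[0,0,0]],[[0,-1,75],[0,0,0]]]}}

```text
clock: 22.73
tcp_pos: [0.5489, 0.1891, 0.2172]
tcp_rot: [-3.137, 0.101, 0.001]
ft_force: [-0.1, -0.3, 0.3]
finger_gap: 0.0405
```

>>> {"fn": "send_rows", "kwargs": {"commands": [[[0,0,0],[0,0,0]],[[0,0,0],[0,0,0]],[[0,0,0],[0,0,0]],[[0,0,0],[0,0,0]],[[0,0,0],[0,0,0]]], "grip": -1, "squeeze": 40}}

```text
clock: 23.15
tcp_pos: [0.548, 0.1898, 0.2178]
tcp_rot: [-3.137, 0.099, 0.001]
ft_force: [-4.4, -1.2, 5.3]
finger_gap: 0.0105
```

```bash
python3 - <<'E'
from h import *
go([.4955,.1922,.0771],-3.6);print(env.get_obs()['ft_force'])
E
```

```text
t 23.15 tcp [0.548  0.1898 0.2178] gap 0.0105
shift [-52.4   1.4 140.7] turn [-0.18  0.04 -0.01]
[-4.3783166  -1.18106646  5.31774219]
```

>>> {"fn": "send_rows", "kwargs": {"commands": [[[-3.5,0,4],[0,0,0]],[[-10,0,12],[0,0,0]],[[-16.5,0,20],[0,0,0]],[[-22,0,29],[0,0,0]],[[-27.5,0,38],[0,0,0]],[[-32,0,48],[0,0,0]],[[-36.5,0,57],[0,0,0]],[[-40,0,67],[0,0,0]],[[-43.5,0,77],[0,0,0]],[[-46.5,0,87],[0,0,0]],[[-49,0,97],[0,0,0]],[[-50.5,0,108],[0,0,0]],[[-52,0,118],[0,0,0]],[[-52.7,0,129],[0,0,0]],[[-53,0,136],[0,0,0]],[[-53,0,140],[0,0,0]],[[-53,0,141],[0,0,0]],[[-53,0,141],[0,0,0]]]}}

```text
clock: 24.65
tcp_pos: [0.4956, 0.1936, 0.0784]
tcp_rot: [-3.137, 0.099, -0.001]
ft_force: [-7.6, -3.9, 26.3]
finger_gap: 0.0101
```

```bash
python3 - <<'E'
from h import *
go([.4955,.1922,.0771],-3.6);print(env.get_obs()['ft_force']);snap('side','s19.png')
E
```

```text
t 24.65 tcp [0.4956 0.1936 0.0784] gap 0.0101
shift [-0.1  1.4  1.3] turn [-0.19 -0.02 -0.  ]
[-7.64149774 -3.91103271 26.2841597 ]
```

View pics/s19.png

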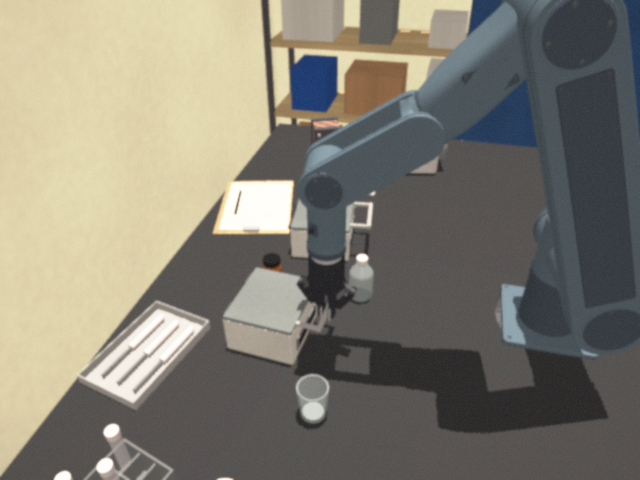

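Lid closed, with 26 N reaction showing it is on its stop. Release and retreat.

>>> {"fn": "send_rows", "kwargs": {"commands": [[[0,0,0],[0,0,0]],[[0,0,0],[0,0,0]],[[0,0,0],[0,0,0]],[[0,0,0],[0,0,0]],[[0,0,-10],[0,0,0]],[[0,0,-40],[0,0,0]],[[0,0,-75],[0,0,0]],[[0,0,-110],[0,0,0]],[[0,0,-145],[0,0,0]],[[-80,0,-165],[0,0,0]],[[-100,0,-165],[0,0,0]],[[-100,0,-165],[0,0,0]],[[-100,0,-165],[0,0,0]],[[-100,0,-165],[0,0,0]],[[-100,0,-165],[0,0,0]],[[-100,0,-165],[0,0,0]]], "grip": -0.05}}

```text
clock: 26.03
tcp_pos: [0.3964, 0.1993, 0.2406]
tcp_rot: [-3.137, 0.1, 0.002]
ft_force: [0.7, -0.1, -0.0]
finger_gap: 0.0409
```

```bash
python3 - <<'E'
from h import *
go([.4955,.1922,.0771],-3.6);print(env.get_obs()['ft_force']);d=snap('side','s20.png');t=snap('top','t20.png')
s=d['img'];cv2.imwrite('pics/s20c.png',cv2.resize(s[150:400,180:420],None,fx=2.4,fy=2.4,interpolation=cv2.INTER_CUBIC))
cv2.imwrite('pics/s0c.png',cv2.resize(cv2.imread('pics/side0.png')[150:400,180:420],None,fx=2.4,fy=2.4,interpolation=cv2.INTER_CUBIC))
E
```

```text
t 26.03 tcp [0.3964 0.1993 0.2406] gap 0.0409
shift [ 99.5   1.3 163.4] turn [-0.18  0.08 -0.05]
[ 0.65991313 -0.05750049 -0.01980938]
```

View pics/s20c.png

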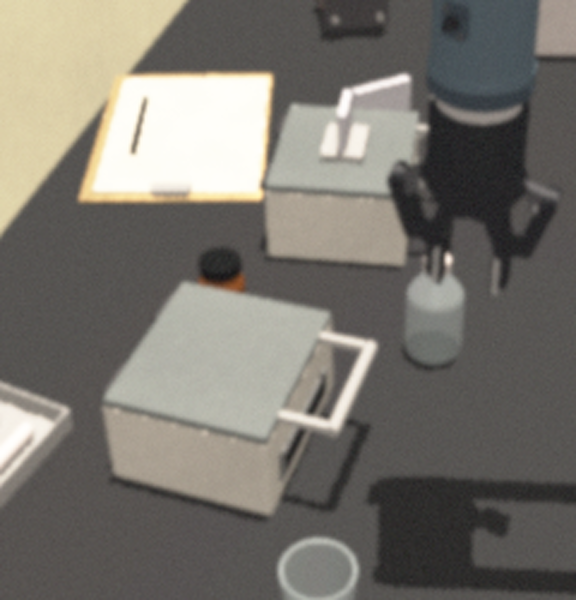

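View pics/s0c.png

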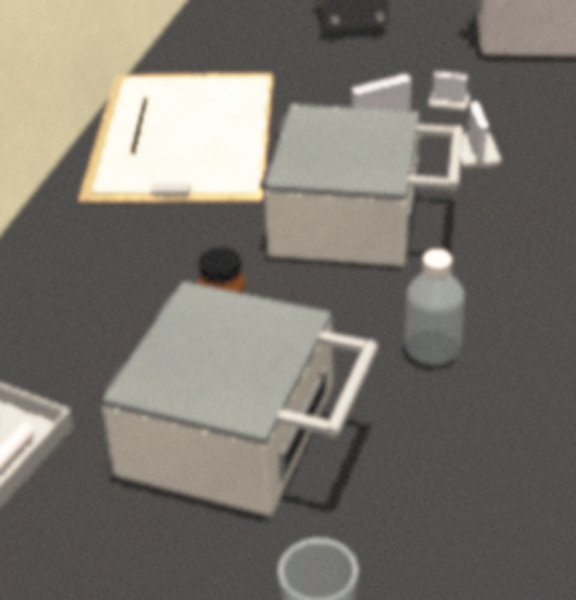

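View pics/t20.png

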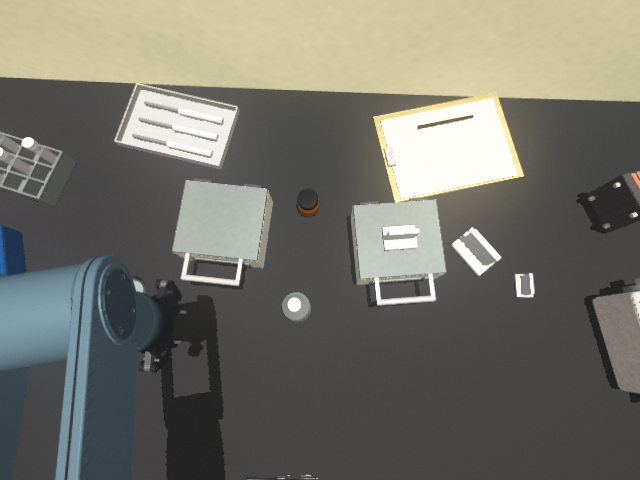

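Both lids look as they did at the start (left bar at (212,280), right bar at (406,301)). The marker is upright at (400,238) in the middle of the right lid, the glassware has not moved, and the arm is clear. Handing in.

```bash
python3 -c "
from workcell import env
print(env.hand_in())"
```

```text
the job is handed in; nothing more can be done
None
```

The job is done and handed in at about 26 s of the 72 s allowed; the hand-in gave no verdict.

- **Left lid:** I raised it to about 0.72 rad and let go. It stayed at that angle, so its hinge is sound, and I closed it again by its bar at the end.
- **Right lid:** It sank shut after being let go, so its hinge is the worn one. I lifted it twice, because on the first release the bar may have brushed a finger. On the second I released it at about 0.85 rad, and it was still at about 0.63 rad with the fingers about 80 mm clear.
- **Marker:** I took the middle-sized of the three; its foot measured about 70 x 49 mm. I set it on the right lid within a few millimetres of the centre.

My last pictures showed both lids matching their closed look at the start, the marker upright and let go, the glassware unmoved, and the arm clear with no contact force. None of the final checks failed or disagreed.

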